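# Load the rack instrument's pull-out chassis and return it

### The job

Pull the instrument's chassis out by its handle until the slides lock, then lay the dark cell box flat in the tray's nest, its long side running front to back. Then press the release plate on the tray and slide the chassis gently back in, box and all, until it is fully home. Leave everything else where it stands.

Things in the scene. Friction and masses are not known exactly. Their poses are not given: they have to be found in the camera images.
- instrument: Grey half-width rack case fixed on the bench at the right, 166 mm wide, 122 deep, 72 high (ears 17 mm more each side, roof underside 68 mm up), front towards the robot. Origin: on the bench under the middle of its front edge; x points into the case (the chassis comes out along -x), y left as seen from the front, z up. All points of the chassis have these axes
- handle (a point): Middle of the chassis' bow handle: level round steel bar, 10 mm thick, 80 mm long along y, 50 mm above the bench, with 37 mm free between bar and front panel so that fingers straddle it from above. Fully home it is 50 mm in front of the case's front edge. The panel is 8 mm thick, top 68 mm above the bench
- chassis (a joint): how far the chassis is out, m: 0 fully home, 0.112 end stop. Starts 0 to 0.02 out. Friction about 1.5 N. Shortly before the end a pawl needs a firmer pull (up to about 8 N), then springs up at 0.107: now the slides are locked and it cannot be pushed in until the release plate is pressed
- release_top (a point): Middle of the top of the release plate, ribbed, black, 34 mm (x) by 32 mm (y), 36 mm above the bench, at the tray's front right: 73 mm behind the handle (+x), 53.5 mm right of it (-y). Within reach only with the chassis out. A steel fence fixed to the tray, 22 mm wide, top 52 mm above the bench, stands 19 mm behind this point: push the chassis in by it. The panel's back is 23 mm in front
- release (a joint): how far the release plate is pressed down, m: 0 up, 0.007 fully down; sprung, about 2 N to start, 6 N fully down. The pawl is clear at 0.005 or more. Hold it down while pushing the chassis in from the lock over the first 20 mm (joint chassis under 0.087); then let go, and the chassis slides freely
- nest (a point): Middle of the floor of the tray's nest, 16 mm above the bench: 94 mm (x) by 68 mm (y) between black ribs 8 mm high. 107 mm behind the handle (+x), 28 mm left of it (+y); clear of the case's roof only with the chassis out. Within 30 mm left and right of the nest's middle part nothing stands higher than 25 mm above the bench
- box_mid (a point): Centre of the cell box (half-way up): closed dark grey oblong box, 62 mm (its x) by 88 mm (its y) by 34 mm high, about 0.12 kg, standing on the desk at the left, z up. Either end may face forward in the nest
- pipette_bulb: red rubber pipette bulb 41x80x41 mm, bystander on the desk; origin at the centre of its underside
- vial_mid: small clear vial 24 mm wide, 59 mm high, bystander on the desk; origin at the centre of its underside
- marker: pen 135 mm long lying on the desk, bystander; origin at the centre of its underside
- amber_bottle: brown glass bottle 32 mm wide, 53 mm high, bystander on the bench left of the instrument; origin at the centre of its underside
- sample_bottle_a: glass bottle 48 mm wide, 104 mm high, bystander on the bench right of the instrument; origin at the centre of its underside
- beaker_small: beaker 54 mm wide, 46 mm high, bystander on the desk; origin at the centre of its underside
- scale_carton: dark flat carton 94x132x28 mm, larger than the cell box, bystander on the bench at the far right; origin at the centre of its underside
Not all that is in view belongs to the job. Of the things that look like the part that bears box_mid, the smaller one is meant.

How it is judged:
On the way, in this order (a step that is already met when the one before it is completed fails the run):
1. the chassis is pulled out until its slides lock (past 105 mm, release plate up) (value of joint chassis above 0.105 m and value of joint release below 0.002 m), for 0.2 s.
2. the cell box lies let go in the nest of the locked-out chassis (horizontal distance between box_mid and nest below 0.007 m and z of box_mid in the frame of nest below 0.02 m and angle between the y axis of box_mid and the x axis of nest, either way round below 0.12 rad and angle between box_mid's own z axis and vertical below 0.08 rad and value of joint chassis above 0.1 m and contact force between the fingers and cell_box below 0.1 N), for 0.2 s.
3. the release plate is pressed down with the chassis out (value of joint chassis above 0.09 m and value of joint release above 0.004 m), for 0.02 s.
At the end, for the whole second after the job is handed in: The chassis is fully home (within 4 mm), the release plate is up again, and the cell box lies at rest flat in the nest: its centre within 7 mm of the nest's middle, on the floor (not on a rib), its long side within 0.12 rad of the nest's length (value of joint chassis below 0.004 m and value of joint release below 0.002 m and horizontal distance between box_mid and nest below 0.007 m and z of box_mid in the frame of nest below 0.02 m and angle between the y axis of box_mid and the x axis of nest, either way round below 0.12 rad and angle between box_mid's own z axis and vertical below 0.08 rad and linear speed of cell_box below 0.01 m/s); the robot touches nothing.
It fails at once if the chassis is slammed (moves inward faster than 0.5 m/s) (velocity of joint chassis below -0.5 m/s).
It fails at once if a bystander is moved by more than 30 mm (distance of any of pipette_bulb, vial_mid, marker, amber_bottle, sample_bottle_a, beaker_small, scale_carton from where it was at the start of the episode above 0.03 m).
It also fails if it takes over 72 s, if anything falls off the work surface, if the arm or the gripper's body presses on something with over 40 N, if the wrist force passes 120 N, or if a joint passes its speed limit or range.

### The arm

A 6-joint arm with a two-finger parallel gripper is mounted at the origin on a cart in front of the work surface, level with it; the furniture and walls round the work are solid. World frame = base frame: x ahead of the robot, y to its left, z up, the work surface at z = 0. Lengths are in m, angles in rad, forces in N, time in s.
With the tool pointing down it reaches from about 0.375 to 0.825 m from the base axis. Payload 5.5 kg.
Tool frame: the origin (TCP) lies midway between the tips of the shut fingers; the grasp point (between the pads) lies 19 mm behind it; z points along the fingers, y is the line along which they close (so a half turn about z gives the same grasp; the last joint's range is limited). The gripper opens to 85 mm and grips with 20 to 120 N. Pads are 22 mm wide; open, the fingers measure 114 mm over their backs; the gripper's body (76 mm by 85 mm) begins 54 mm behind the grasp point. The pads swing forward as they close: fully open they stand 13 mm farther back than shut.
Start: joints at [1.342, 0.314, -0.047, 1.21, 0, 1.571], TCP at [0.136, 0.584, 0.231] pointing down, gripper open.
Joint ranges: [-2.67, 2.67], [-0.69, 1.73], [-1.03, 1.25], [-2.08, 2.16], [-1.42, 1.45], [-3.14, 3.14]. Speed limits (rad/s): [2.39, 2.39, 3.01, 3.14, 3.14, 3.14].

### API

Orientations are given as a unit quaternion [x, y, z, w].
In Python, from station import bot gives the robot as it stands. The module is installed in compiled form; this text tells all that it offers.
- The arm moves only by the tool arm_command, never from a script. Its argument "series" is one flat list of numbers, 4 for each row, row after row: the shift along the tool's x, y, z scaled (see below), then the turn about the tool's z scaled (see below). In form: [dx, dy, dz, roll, dx, dy, dz, roll, ...]. A call has 1 to 12 rows; each row is the pose to reach, as a shift and turn from the pose commanded when the call began, along the tool's axes at that moment, turning the shorter way round; what a row does not reach only later rows make up. The controller multiplies each number of a shift by 150 mm and each number of a turn by pi rad. A row lasts 1/10 s, in which the tool goes at most 50 mm and 8.59 degrees, less where a joint would pass 70% of its speed; a pose out of reach is approached as far as the arm can. A call with a number of a shift or a turn outside -1 to 1 is refused whole. A call with a gripper value outside its range is refused whole. "gripper" is the opening, from 0 (shut) to 1 (fully open), set as the call begins (left out, the last holds). The fingers move at their own pace and stop on an object; the grip force is fixed at half the most. Time passes only in rows, so rows that repeat a pose let the fingers close. It gives the time, the measured TCP pose, the force, the opening and the grip force at its end, in the units of the state.
- bot.get_obs(): the state, without advancing time (a new reading comes with each control period).
- bot.read_camera(name): name is "scene" or "top" or "wrist"; returns a dict with "pixels" (420x560x3 uint8, red, green, blue), "range_z" (420x560 float32, m along the optical axis (not along the pixel's ray), 0 where there is no reading), "camera_matrix" (3x3 intrinsics, pixels), "eye" and "orientation" of the camera in the world. Camera axes: x right, y up, looking along -z (the intrinsics and any distortion apply to the point x, -y, -z); pixel columns grow to the right and rows downward; lengths in m; the calibration is good to about 2 mm. A picture is of the moment at which its call begins.
- bot.finish_job(): hands the job in; it is judged then, once.
The state is a dict: "time": time; "qpos": joint angles; "dq": joint speeds; "joint_efforts": joint torques, N m; "tool_pos": TCP position; "tcp_rot": TCP orientation; "wrist_force": force on the tool from outside, world axes, zero at the start; "ft_torque": the same for the moment, N m; "gripper_width": opening from 0.0 (shut) to 1.0 (fully open); "finger_force": force on a finger pad.
Only numpy, scipy, OpenCV 4.12 (cv2) and the standard library are available. Lean on these libraries where they do the work, as an engineer would, in place of code of your own. Each camera call takes 0.05 s, during which the arm holds its last target. There are 200 camera calls.

## Working session

There is one attempt and no reset: what is moved stays moved. The work goes in short steps, Python scripts to look and compute and a tool call to move; the robot and the scene stay as the last step left them, time stands still between calls to the robot, and variables do not carry over. Pictures are saved under pics/ and viewed, at most 10 in all, crops included, and the job is handed in when it is done.

Besides the shell and the picture viewer there is one more tool, called after "Emit:" as name(argument=value, ...) on one line, values as JSON. arm_command: Moves the arm, as the interface text tells. Shifts and turns lie within -1 to 1; 1 stands for 150 mm of shift or pi rad of turn. Its arguments: {"type":"object","properties":{"series":{"type":"array","items":{"type":"number","minimum":-1,"maximum":1}},"gripper":{"type":"number"}},"required":["series"]}

```bash
mkdir -p pics
cat > h.py <<'E'
import numpy as np, cv2
from scipy.spatial.transform import Rotation as R
from station import bot
def snap(n,f=None):
    c=bot.read_camera(n)
    if f: cv2.imwrite('pics/'+f+'.png',c['pixels'][:,:,::-1]); np.savez('pics/'+f,**c)
    return c
def rot(c):
    o=np.array(c['orientation'],float)
    return o if o.shape==(3,3) else R.from_quat(o).as_matrix()
def cloud(c):
    K=c['camera_matrix']; d=c['range_z']; v,u=np.mgrid[:d.shape[0],:d.shape[1]]
    p=np.stack([(u-K[0,2])/K[0,0]*d,-(v-K[1,2])/K[1,1]*d,-d],-1)
    return p@rot(c).T+c['eye']
def ray(c,u,v,z):
    K=c['camera_matrix']; r=rot(c)@np.array([(u-K[0,2])/K[0,0],-(v-K[1,2])/K[1,1],-1])
    e=np.array(c['eye']); return e+r*(z-e[2])/r[2]
E
python3 - <<'E'
from h import *
o=bot.get_obs(); print(o)
for n in ['scene','top']:
    c=snap(n,n+'0'); print(n,c['eye'],c['orientation'],c['camera_matrix'],[k for k in c])
E
```

```text
{'time': 0.0, 'qpos': array([ 1.34198580e+00,  3.14229211e-01, -4.80526852e-02,  1.21020993e+00,
        1.15336585e-05,  1.57081375e+00]), 'dq': array([-0.00019649,  0.00037884,  0.00032174, -0.00078425,  0.00037952,
        0.00031129]), 'joint_efforts': array([ 2.67703035e-03, -5.39590645e+01,  3.39748049e+01,  1.91646820e-02,
        2.61445884e-04,  3.40843279e-06]), 'tool_pos': array([0.13595856, 0.583808  , 0.23044423]), 'tcp_rot': array([ 1.14164482e-01,  9.93461500e-01, -8.41549960e-04, -1.02497341e-04]), 'wrist_force': array([ 0.25658337, -0.01385061,  0.37671018]), 'ft_torque': array([ 0.02343161, -0.05434316, -0.00052896]), 'finger_force': 0.0, 'gripper_width': 0.9977219615499759}
scene [-0.84697165 -0.83923971  1.03786096] [ 0.43070602 -0.23599473 -0.42602465  0.7598038 ] [[500.22709714   0.         280.94560291]
 [  0.         500.22709714 205.41062054]
 [  0.           0.           1.        ]] ['pixels', 'range_z', 'camera_matrix', 'eye', 'orientation']
top [0.38018137 0.02620859 1.50689413] [-0.02588999  0.03191132  0.71034834 -0.70264971] [[392.66360749   0.         284.12806576]
 [  0.         392.66360749 210.89322186]
 [  0.           0.           1.        ]] ['pixels', 'range_z', 'camera_matrix', 'eye', 'orientation']
```

View pics/top0.png

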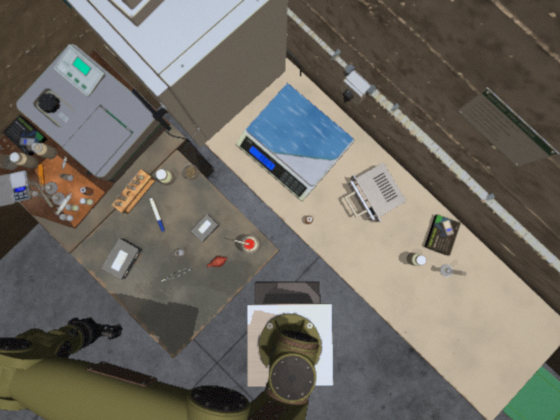

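View pics/scene0.png

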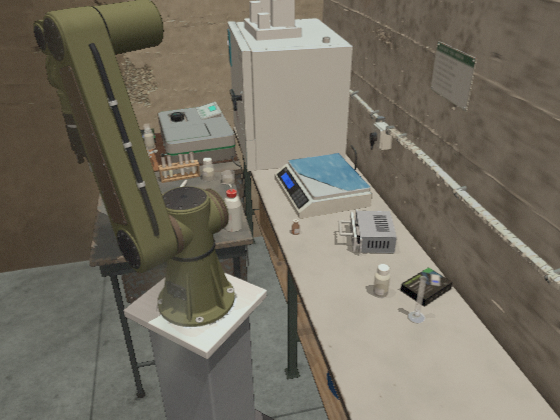

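Top view: the instrument is at about (375,192) and its handle at (350,205). Box candidates are the dark labelled box at (121,257), the smaller grey item at (204,228), and the dark carton on the bench at (441,234). I'll measure their sizes and take a close crop.

Run:
```python
from h import *
c=np.load('pics/top0.npz'); P=cloud(c); z=P[:,:,2]
print('desk z',np.median(z[270:290,190:200]),'bench',np.median(z[230:250,340:360]))
im=c['pixels'][:,:,::-1]
for (u,v) in [(121,257),(204,228),(441,234),(375,192),(308,219)]:
    m=((z>0.012)&(z<0.12)).astype(np.uint8)
    _,l=cv2.connectedComponents(m); 
    w=l[max(v-3,0):v+4,u-3:u+4]; k=np.bincount(w[w>0]).argmax() if (w>0).any() else 0
    if not k: print(u,v,'none',P[v,u]);continue
    q=P[l==k]; zt=np.percentile(q[:,2],90)
    t=q[abs(q[:,2]-np.median(q[:,2]))<.008][:,:2].astype(np.float32)
    print((u,v),len(q),'z90',zt,'med',np.median(q[:,2]),cv2.minAreaRect(t))
a=cv2.resize(im[190:290,80:260],None,fx=4,fy=4,interpolation=cv2.INTER_CUBIC)[:, :]
b=cv2.resize(im[150:260,300:480],None,fx=4,fy=4,interpolation=cv2.INTER_CUBIC)
cv2.imwrite('pics/crop1.png',cv2.resize(np.vstack([a,b]),(514,600)))
```

```text
desk z 0.001285217783578818 bench 0.0010747977827034738
(121, 257) 928 z90 0.05185691940519397 med 0.04744964357812942 ((0.33261191844940186, 0.6201884746551514), (0.08726761490106583, 0.12706364691257477), 60.04767608642578)
(204, 228) 388 z90 0.03797545623332204 med 0.033635464182903196 ((0.4426082968711853, 0.3114749789237976), (0.05987828969955444, 0.0876527726650238), 45.397579193115234)
(441, 234) 929 z90 0.03316544595896405 med 0.02910462527505797 ((0.4074864089488983, -0.5868711471557617), (0.09608913213014603, 0.13248096406459808), 68.58024597167969)
(375, 192) 2009 z90 0.07664130677787644 med 0.0716697491145959 ((0.571030855178833, -0.33511945605278015), (0.19630472362041473, 0.14540879428386688), 28.925350189208984)
(308, 219) 55 z90 0.05642882138416696 med 0.03629251195386152 ((0.46928974986076355, -0.08018974214792252), (0.026521334424614906, 0.027307577431201935), 44.26068115234375)
```

View pics/crop1.png

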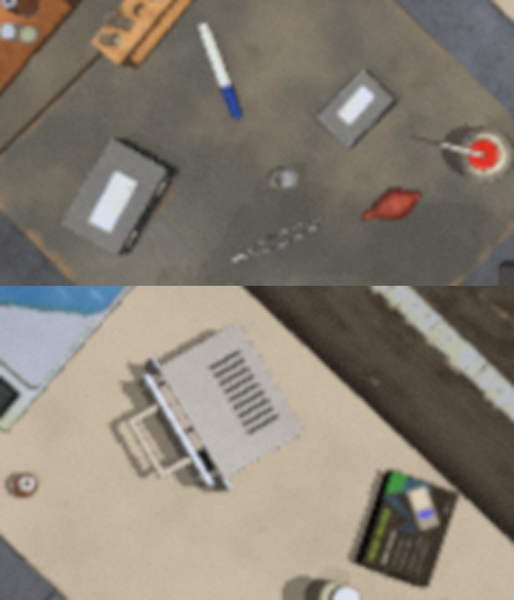

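Crop: the upper half shows the smaller grey box with a white label (top-view pixel 204,228; measures 60×88 mm, top about 34 mm up). That is the cell box. The one at (121,257) measures 87×127 mm, so it is the larger lookalike. The lower half shows the instrument with its bow handle facing down-left. Next, the instrument frame.

Run:
```python
from h import *
c=np.load('pics/top0.npz'); P=cloud(c); z=P[:,:,2]
reg=np.zeros(z.shape,bool); reg[155:225,330:410]=1
roof=P[reg&(z>.066)&(z<.09)]
print(cv2.minAreaRect(roof[:,:2].astype(np.float32)),np.percentile(roof[:,2],[5,50,95]))
r=cv2.minAreaRect(roof[:,:2].astype(np.float32))
for yaw in [np.deg2rad(r[2]-90)]:
    ex=np.array([np.cos(yaw),np.sin(yaw)]); ey=np.array([-ex[1],ex[0]])
    o=np.array(r[0]); print('yaw',np.rad2deg(yaw))
    Q=P[reg&(z>.03)]; a=(Q[:,:2]-o)@ex; b=(Q[:,:2]-o)@ey
    for lo in np.arange(-.16,.10,.008):
        s=(a>=lo)&(a<lo+.008)
        if s.sum()>2: print('%.3f n%d y %.3f..%.3f z %.3f..%.3f'%(lo,s.sum(),b[s].min(),b[s].max(),*np.percentile(Q[s,2],[20,80])))
```

```text
((0.5814438462257385, -0.30541902780532837), (0.2971828877925873, 0.24152159690856934), 89.75821685791016) [0.06809793 0.0728997  0.07849265]
yaw -0.24178314208984375
-0.128 n3 y -0.035..-0.033 z 0.043..0.066
-0.120 n14 y -0.032..-0.004 z 0.044..0.069
-0.112 n23 y -0.030..0.052 z 0.047..0.069
-0.104 n35 y -0.041..0.056 z 0.052..0.072
-0.096 n57 y -0.055..0.061 z 0.051..0.074
-0.088 n74 y -0.076..0.066 z 0.055..0.074
-0.080 n71 y -0.086..0.070 z 0.054..0.075
-0.072 n74 y -0.100..0.073 z 0.061..0.076
-0.064 n76 y -0.111..0.077 z 0.069..0.075
-0.056 n94 y -0.127..0.084 z 0.069..0.076
-0.048 n108 y -0.131..0.087 z 0.069..0.076
-0.040 n106 y -0.128..0.092 z 0.070..0.075
-0.032 n108 y -0.119..0.090 z 0.067..0.075
-0.024 n96 y -0.116..0.080 z 0.067..0.076
-0.016 n90 y -0.110..0.065 z 0.068..0.075
-0.008 n85 y -0.106..0.058 z 0.070..0.075
0.000 n92 y -0.103..0.062 z 0.070..0.076
0.008 n98 y -0.100..0.068 z 0.070..0.075
0.016 n103 y -0.097..0.072 z 0.069..0.075
0.024 n83 y -0.089..0.071 z 0.071..0.075
0.032 n80 y -0.085..0.058 z 0.069..0.076
0.040 n75 y -0.079..0.062 z 0.069..0.076
0.048 n62 y -0.074..0.063 z 0.071..0.076
0.056 n46 y -0.071..0.014 z 0.070..0.075
0.064 n45 y -0.069..0.149 z 0.072..0.076
0.072 n30 y -0.066..0.151 z 0.071..0.077
0.080 n25 y -0.056..0.151 z 0.071..0.087
0.088 n19 y -0.054..0.151 z 0.071..0.097
0.096 n20 y -0.159..0.151 z 0.079..0.104
```

Run:
```python
from h import *
c=np.load('pics/top0.npz'); P=cloud(c); z=P[:,:,2]
_,l=cv2.connectedComponents(((z>.012)&(z<.12)).astype(np.uint8)); m=l==l[192,378]
r=cv2.minAreaRect(P[m&(z>.06)][:,:2].astype(np.float32)); print(r)
yaw=np.deg2rad(r[2]-90);ex=np.array([np.cos(yaw),np.sin(yaw)]); ey=np.array([-ex[1],ex[0]]);o=np.array(r[0])
Q=P[m&(z>.03)]; a=(Q[:,:2]-o)@ex; b=(Q[:,:2]-o)@ey
print('yaw',r[2]-90)
for lo in np.arange(-.16,.10,.008):
    s=(a>=lo)&(a<lo+.008)
    if s.sum()>2: print('%.3f n%d y %.3f..%.3f z %.3f..%.3f'%(lo,s.sum(),b[s].min(),b[s].max(),*np.percentile(Q[s,2],[20,80])))
# handle bar
s=(a<-.09); h=Q[s]; print('handle approx', h.mean(0))
```

```text
((0.5598850846290588, -0.31548047065734863), (0.19630424678325653, 0.1895340234041214), 28.3968563079834)
yaw -61.6031436920166
-0.096 n56 y -0.045..0.042 z 0.053..0.058
-0.088 n16 y -0.045..0.043 z 0.051..0.057
-0.080 n12 y -0.046..0.043 z 0.052..0.058
-0.072 n11 y -0.046..0.042 z 0.054..0.057
-0.064 n13 y -0.045..0.043 z 0.052..0.057
-0.056 n94 y -0.078..0.079 z 0.043..0.067
-0.048 n95 y -0.083..0.077 z 0.063..0.070
-0.040 n4 y -0.068..-0.041 z 0.038..0.041
-0.032 n123 y -0.100..0.098 z 0.041..0.074
-0.024 n104 y -0.084..0.081 z 0.069..0.076
-0.016 n94 y -0.083..0.082 z 0.070..0.076
-0.008 n99 y -0.083..0.082 z 0.071..0.075
0.000 n105 y -0.083..0.081 z 0.071..0.076
0.008 n89 y -0.082..0.080 z 0.071..0.077
0.016 n91 y -0.082..0.082 z 0.071..0.075
0.024 n100 y -0.083..0.082 z 0.070..0.075
0.032 n95 y -0.083..0.082 z 0.070..0.076
0.040 n97 y -0.082..0.080 z 0.071..0.076
0.048 n94 y -0.082..0.082 z 0.070..0.075
0.056 n99 y -0.082..0.082 z 0.071..0.076
0.064 n98 y -0.083..0.082 z 0.070..0.076
0.072 n92 y -0.082..0.082 z 0.071..0.076
0.080 n102 y -0.080..0.081 z 0.071..0.077
0.088 n56 y -0.082..0.083 z 0.069..0.074
handle approx [ 0.51616511 -0.23315535  0.0551807 ]
```

```bash
cat >> h.py <<'E'
def to(x,y,z,ang=None):
    """shift/turn in tool units from the current pose; ang = world angle (deg) of the tool y axis, mod 180"""
    o=bot.get_obs(); M=R.from_quat(o['tcp_rot']).as_matrix()
    d=M.T@(np.array([x,y,z])-o['tool_pos'])/.15
    cur=np.rad2deg(np.arctan2(M[1,1],M[0,1])); t=0
    if ang is not None: t=-((ang-cur+90)%180-90)
    print('to',(x,y,z,ang),'d',d.round(4),'roll',round(t/180,4),'| cur ang %.1f'%cur,o['tool_pos'].round(4),'q6 %.2f'%o['qpos'][5])
E
python3 - <<'E'
from h import *
c=np.load('pics/top0.npz'); P=cloud(c); z=P[:,:,2]
for n,(u,v) in dict(wash=(250,243),bulb=(217,262),balance=(300,130),white=(164,175),amber=(308,219),sb=(418,259),tall=(447,271),beaker=(190,172),vial=(179,252)).items():
    w=P[v-8:v+9,u-8:u+9].reshape(-1,3); w=w[(w[:,2]<.5)]; print(n,w[w[:,2].argmax()].round(3),P[v,u].round(3))
b=cv2.minAreaRect(P[215:241,188:220][(z[215:241,188:220]>.02)][:,:2].astype(np.float32)); print(b)
to(.30,.46,.231); to(.40,.31,.3,45)
E
```

```text
wash [0.385 0.15  0.186] [0.382 0.132 0.156]
bulb [0.324 0.263 0.046] [0.313 0.264 0.037]
balance [ 0.786 -0.062  0.107] [ 0.791 -0.048  0.104]
white [0.626 0.456 0.104] [0.631 0.448 0.095]
amber [ 0.464 -0.085  0.062] [ 0.468 -0.075  0.057]
sb [ 0.319 -0.466  0.111] [ 0.318 -0.461  0.104]
tall [ 0.27  -0.594  0.097] [ 0.269 -0.597  0.021]
beaker [0.63  0.359 0.054] [0.658 0.375 0.003]
vial [0.345 0.399 0.063] [0.351 0.413 0.006]
((0.4360828995704651, 0.19250118732452393), (0.3377317190170288, 0.09513219445943832), 87.15066528320312)
to (0.3, 0.46, 0.231, None) d [-1.2523 -0.5563 -0.0023] roll 0.0 | cur ang 76.9 [0.136  0.5839 0.2305] q6 1.57
to (0.4, 0.31, 0.3, 45) d [-2.1284 -1.3797 -0.461 ] roll 0.1772 | cur ang 76.9 [0.136  0.5839 0.2305] q6 1.57
```

Emit:
arm_command(series=[-1, -0.65, -0.15, 0.17, -1, -0.65, -0.15, 0.17, -1, -0.65, -0.15, 0.17, -1, -0.65, -0.15, 0.17], gripper=0.5)

```text
time: 0.5
tool_pos: [0.2616, 0.4529, 0.254]
tcp_rot: [0.375, 0.927, -0.0, 0.0]
wrist_force: [1.6, -0.4, 0.4]
gripper_width: 0.502
finger_force: 0.0
```

```bash
python3 -c "
from h import *
to(.44,.33,.27,45.4); to(.42,.31,.27,45.4)"
```

```text
to (0.44, 0.33, 0.27, 45.4) d [-1.4245  0.2386 -0.1056] roll 0.0029 | cur ang 45.9 [0.2616 0.4529 0.254 ] q6 1.82
to (0.42, 0.31, 0.27, 45.4) d [-1.4214  0.05   -0.1055] roll 0.0029 | cur ang 45.9 [0.2616 0.4529 0.254 ] q6 1.82
```

Emit:
arm_command(series=[-1, 0.2, -0.1, 0, -1, 0.2, -0.1, 0, -1, 0.2, -0.1, 0, -1, 0.2, -0.1, 0, -1, 0.2, -0.1, 0])

```text
time: 1.0
tool_pos: [0.39, 0.3725, 0.2684]
tcp_rot: [0.374, 0.928, -0.0, -0.0]
wrist_force: [-0.5, 0.3, 0.3]
gripper_width: 0.5
finger_force: 0.0
```

```bash
python3 -c "
from h import *
c=snap('wrist','w1'); print(c['eye'],rot(c)[:,2])
to(.44,.33,.27,45.4)
P=cloud(c); print(P[210,280],P[100,280],P[350,280])
"
```

```text
[0.32904665 0.42954635 0.40968319] [-0.23530892  0.22684112  0.94507821]
to (0.44, 0.33, 0.27, 45.4) d [-0.4449  0.0275 -0.0114] roll 0.0046 | cur ang 46.2 [0.389  0.3732 0.2683] q6 1.53
[0.42911576 0.33621931 0.03109496] [ 0.32686279  0.43438355 -0.00074066] [ 0.62895612  0.14500684 -0.00192169]
```

View pics/w1.png

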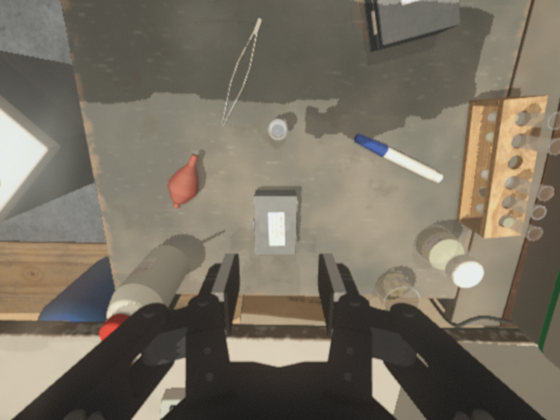

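Wrist view: the box is at about (276,222) between the pipette bulb (183,185), vial (278,129) and marker (398,158), and the fingers are below it. Measuring it now.

```bash
cat >> h.py <<'E'
def box(c,u,v,zt=.034):
    P=cloud(c); z=P[:,:,2]; m=(abs(z-zt)<.007).astype(np.uint8)
    m=cv2.morphologyEx(m,cv2.MORPH_OPEN,np.ones((3,3)))
    _,l=cv2.connectedComponents(m); k=l[v-3:v+4,u-3:u+4]; k=np.bincount(k[k>0]).argmax(); q=l==k
    ct=max(cv2.findContours(q.astype(np.uint8),0,1)[0],key=cv2.contourArea).reshape(-1,2)
    g=np.array([ray(c,a,b,np.median(P[q][:,2]))[:2] for a,b in ct],np.float32)
    r=cv2.minAreaRect(g); print('top z %.4f'%np.median(P[q][:,2]),'rect(ray)',np.round(r[0],4),np.round(r[1],4),round(r[2],2),'rect(cloud)',cv2.minAreaRect(P[q][:,:2].astype(np.float32)),'n',q.sum())
    return q
E
python3 - <<'E'
from h import *
c=dict(np.load('pics/w1.npz')); q=box(c,276,222)
t=dict(np.load('pics/top0.npz')); box(t,204,228)
# second view (top) two-view check using white label centroid
def lab(c,q):
    q=cv2.erode(q.astype(np.uint8),np.ones((3,3)));b=(c['pixels'].mean(2)>150)&(q>0); v,u=np.nonzero(b); return u.mean(),v.mean(),b.sum()
for cc,(u,v) in ((c,(276,222)),(t,(204,228))):
    q=box(cc,u,v); a,b,n=lab(cc,q); print(a,b,n,[ray(cc,a,b,z).round(4) for z in (.03,.034,.038)])
to(.50,.22,.28,15)
E
```

```text
top z 0.0314 rect(ray) [0.4396 0.3153] [0.0596 0.0871] 46.13 rect(cloud) ((0.43988919258117676, 0.3148036003112793), (0.06001092866063118, 0.08753377199172974), 46.35057830810547) n 2466
top z 0.0340 rect(ray) [0.4426 0.3109] [0.0587 0.0867] 44.96 rect(cloud) ((0.4427274167537689, 0.3110789656639099), (0.059393830597400665, 0.08706808090209961), 44.74129104614258) n 331
top z 0.0314 rect(ray) [0.4396 0.3153] [0.0596 0.0871] 46.13 rect(cloud) ((0.43988919258117676, 0.3148036003112793), (0.06001092866063118, 0.08753377199172974), 46.35057830810547) n 2466
274.8183511877038 224.11830461108522 2147 [array([0.4395, 0.3163, 0.03  ]), array([0.4383, 0.3175, 0.034 ]), array([0.4372, 0.3187, 0.038 ])]
top z 0.0340 rect(ray) [0.4426 0.3109] [0.0587 0.0867] 44.96 rect(cloud) ((0.4427274167537689, 0.3110789656639099), (0.059393830597400665, 0.08706808090209961), 44.74129104614258) n 331
203.95180722891567 226.6867469879518 83 [array([0.4448, 0.3147, 0.03  ]), array([0.4446, 0.3139, 0.034 ]), array([0.4445, 0.3131, 0.038 ])]
to (0.5, 0.22, 0.28, 15) d [-1.241  -0.2253 -0.0784] roll 0.1735 | cur ang 46.2 [0.389  0.3732 0.2683] q6 1.53
```

Emit:
arm_command(series=[-1, -0.3, -0.05, 0.25, -1, -0.3, -0.05, 0.25, -1, -0.3, -0.05, 0.25, -1, -0.3, -0.05, 0.25, -1, -0.3, -0.05, 0.25])

```text
time: 1.55
tool_pos: [0.4662, 0.2369, 0.2761]
tcp_rot: [0.689, 0.725, -0.0, -0.0]
wrist_force: [-0.2, 0.0, -0.2]
gripper_width: 0.495
finger_force: 0.0
```

```bash
python3 -c "
from h import *
to(.515,-.12,.27,-61.6)"
```

```text
to (0.515, -0.12, 0.27, -61.6) d [-2.393   0.2038  0.0406] roll 0.3585 | cur ang 2.9 [0.4662 0.2369 0.2761] q6 1.99
```

Emit:
arm_command(series=[-1, 0.05, 0, 0.2, -1, 0.05, 0, 0.2, -1, 0.05, 0, 0.2, -1, 0.05, 0, 0.2, -1, 0.05, 0, 0.2])

```text
time: 2.05
tool_pos: [0.482, 0.0882, 0.2761]
tcp_rot: [0.878, 0.479, -0.0, -0.0]
wrist_force: [-0.1, -0.4, -0.0]
gripper_width: 0.496
finger_force: 0.0
```

```bash
python3 -c "
from h import *
to(.475,-.16,.24,-61.6);to(.515,-.235,.22,-61.6)"
```

```text
to (0.475, -0.16, 0.24, -61.6) d [-1.416   0.8571  0.2399] roll 0.16 | cur ang -32.8 [0.482  0.0882 0.2761] q6 2.32
to (0.515, -0.235, 0.22, -61.6) d [-1.6918  1.3522  0.3728] roll 0.16 | cur ang -32.8 [0.482  0.0882 0.2761] q6 2.32
```

Emit:
arm_command(series=[-0.9, 0.9, 0.1, 0.16, -0.9, 0.9, 0.1, 0.16, -0.9, 0.9, 0.1, 0.16, -0.9, 0.9, 0.1, 0.16, -0.9, 0.9, 0.1, 0.16])

```text
time: 2.55
tool_pos: [0.5242, -0.1004, 0.2603]
tcp_rot: [0.969, 0.246, -0.001, 0.0]
wrist_force: [0.1, 0.5, 0.2]
gripper_width: 0.501
finger_force: 0.0
```

```bash
python3 -c "
from h import *
to(.54,-.22,.22,-61.6)"
```

```text
to (0.54, -0.22, 0.22, -61.6) d [-0.2878  0.7509  0.269 ] roll 0.0007 | cur ang -61.5 [ 0.5242 -0.1004  0.2603] q6 2.46
```

Emit:
arm_command(series=[-0.29, 0.75, 0.1, 0, -0.29, 0.75, 0.1, 0, -0.29, 0.75, 0.1, 0, -0.29, 0.75, 0.1, 0, -0.29, 0.75, 0.1, 0])

```text
time: 3.05
tool_pos: [0.5393, -0.216, 0.2459]
tcp_rot: [0.969, 0.248, -0.0, -0.001]
wrist_force: [0.2, 0.3, -0.0]
gripper_width: 0.495
finger_force: 0.0
```

```bash
python3 -c "
from h import *
c=snap('wrist','w2'); to(.515,-.235,.2,-61.6)
"
```

```text
to (0.515, -0.235, 0.2, -61.6) d [-0.2034  0.0346  0.3079] roll 0.0019 | cur ang -61.3 [ 0.5393 -0.2158  0.2462] q6 2.26
```

View pics/w2.png

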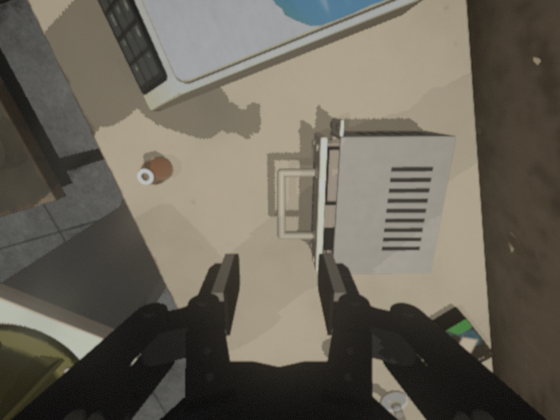

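Wrist view 2: the bow handle's bar is at about column 281, rows 168–238, with the panel at column 322 and the case on the right. The amber bottle is at (153,170).

```bash
cat >> h.py <<'E'
def bar(c,u0,u1,v0,v1):
    P=cloud(c); z=P[:,:,2]; m=np.zeros(z.shape,bool); m[v0:v1,u0:u1]=1
    m&=(z>.035)&(z<.07); print('bar n',m.sum(),'z',np.percentile(P[m][:,2],[10,50,90]).round(4))
    v,u=np.nonzero(m); g=np.array([ray(c,a,b,.05)[:2] for a,b in zip(u,v)],np.float32)
    r=cv2.minAreaRect(g); print('bar rect',np.round(r[0],4),np.round(r[1],4),round(r[2],2)); return r
E
python3 - <<'E'
from h import *
c=dict(np.load('pics/w2.npz'))
bar(c,270,289,160,248)
P=cloud(c); z=P[:,:,2]; m=np.zeros(z.shape,bool); m[110:285,335:460]=1; m&=(z>.064)&(z<.085)
v,u=np.nonzero(m); g=np.array([ray(c,a,b,.072)[:2] for a,b in zip(u,v)],np.float32); print('roof',np.median(P[m][:,2]),cv2.minAreaRect(g))
# two-view height of the handle bar middle: wrist ray vs top-view ray
t=dict(np.load('pics/top0.npz')); Pt=cloud(t)
to(.515,-.235,.2,-61.6)
E
```

```text
bar n 669 z [0.0496 0.0525 0.0538]
bar rect [ 0.5146 -0.2361] [0.0893 0.0137] 29.36
roof 0.07042501232022999 ((0.5812070369720459, -0.33634254336357117), (0.18074440956115723, 0.12209327518939972), 29.104442596435547)
to (0.515, -0.235, 0.2, -61.6) d [-0.2034  0.0346  0.3079] roll 0.0019 | cur ang -61.3 [ 0.5393 -0.2158  0.2462] q6 2.26
```

Emit:
arm_command(series=[-0.21, 0.04, 0.3, 0, -0.21, 0.04, 0.6, 0, -0.21, 0.04, 0.9, 0, -0.21, 0.04, 0.97, 0, -0.21, 0.04, 0.97, 0])

```text
time: 3.6
tool_pos: [0.5132, -0.2364, 0.0999]
tcp_rot: [0.969, 0.248, -0.001, -0.001]
wrist_force: [0.2, -0.6, 1.0]
gripper_width: 0.502
finger_force: 0.0
```

```bash
python3 -c "
from h import *
to(.5146,-.2361,.03,-61)"
```

```text
to (0.5146, -0.2361, 0.03, -61) d [0.0099 0.0038 0.466 ] roll -0.0018 | cur ang -61.3 [ 0.5132 -0.2364  0.0999] q6 2.21
```

Emit:
arm_command(series=[0.01, 0, 0.15, 0, 0.01, 0, 0.3, 0, 0.01, 0, 0.4, 0, 0.01, 0, 0.465, 0, 0.01, 0, 0.465, 0])

```text
time: 4.1
tool_pos: [0.5164, -0.2376, 0.032]
tcp_rot: [0.969, 0.247, 0.0, 0.0]
wrist_force: [-0.3, 0.1, 0.3]
gripper_width: 0.493
finger_force: 0.0
```

Emit:
arm_command(series=[0, 0, 0, 0, 0, 0, 0, 0, 0, 0, 0, 0, 0, 0, 0, 0, 0, 0, 0, 0, 0, 0, 0, 0], gripper=0)

```text
time: 4.7
tool_pos: [0.5166, -0.2382, 0.0325]
tcp_rot: [0.969, 0.246, 0.001, 0.001]
wrist_force: [-0.1, 0.6, 6.0]
gripper_width: 0.092
finger_force: 58.6
```

Emit:
arm_command(series=[0, -0.1, 0, 0, 0, -0.2, 0, 0, 0, -0.3, 0, 0, 0, -0.4, 0, 0, 0, -0.48, 0, 0, 0, -0.54, 0, 0, 0, -0.58, 0, 0, 0, -0.62, 0, 0, 0, -0.65, 0, 0, 0, -0.67, 0, 0, 0, -0.68, 0, 0, 0, -0.68, 0, 0])

```text
time: 5.9
tool_pos: [0.467, -0.149, 0.0325]
tcp_rot: [0.969, 0.246, 0.0, 0.001]
wrist_force: [-2.6, -2.1, 11.4]
gripper_width: 0.088
finger_force: 61.2
```

```bash
python3 -c "
from h import *
o=bot.get_obs(); p=o['tool_pos']; print(np.linalg.norm(p[:2]-[.5166,-.2382]),np.rad2deg(np.arctan2(p[1]+.2382,p[0]-.5166)),o['wrist_force'])
c=snap('top','top1')
cv2.imwrite('pics/c2.png',cv2.resize(c['pixels'][140:240,300:430,::-1],None,fx=5,fy=5))"
```

```text
0.10204590851848136 119.05878623810004 [-2.63405569 -2.10127831 11.36721771]
```

Emit:
arm_command(series=[0, -0.02, 0, 0, 0, -0.03, 0, 0, 0, -0.04, 0, 0, 0, -0.04, 0, 0])

```text
time: 6.35
tool_pos: [0.4653, -0.1459, 0.0325]
tcp_rot: [0.969, 0.246, 0.0, 0.004]
wrist_force: [-0.1, -9.4, 3.7]
gripper_width: 0.089
finger_force: 60.5
```

Emit:
arm_command(series=[0, -0.02, 0, 0, 0, -0.04, 0, 0, 0, -0.05, 0, 0, 0, -0.05, 0, 0])

```text
time: 6.75
tool_pos: [0.4653, -0.1459, 0.0327]
tcp_rot: [0.97, 0.244, 0.001, 0.011]
wrist_force: [10.9, -31.6, -15.8]
gripper_width: 0.087
finger_force: 59.0
```

Emit:
arm_command(series=[0, 0.03, 0, 0, 0, 0.06, 0, 0, 0, 0.1, 0, 0, 0, 0.13, 0, 0, 0, 0.13, 0, 0])

```text
time: 7.25
tool_pos: [0.4681, -0.1509, 0.0324]
tcp_rot: [0.969, 0.247, -0.0, -0.003]
wrist_force: [-8.6, 9.0, 21.9]
gripper_width: 0.093
finger_force: 63.1
```

Emit:
arm_command(series=[0, -0.03, 0, 0, 0, -0.03, 0, 0, 0, -0.03, 0, 0, 0, -0.03, 0, 0], gripper=0.5)

```text
time: 7.65
tool_pos: [0.4675, -0.1496, 0.031]
tcp_rot: [0.969, 0.246, 0.0, 0.0]
wrist_force: [0.1, -0.0, 0.2]
gripper_width: 0.5
finger_force: 0.0
```

Emit:
arm_command(series=[0, 0, -0.2, 0, 0, 0, -0.5, 0, 0, 0, -0.8, 0, 0, 0, -1, 0, 0, 0, -1, 0])

```text
time: 8.15
tool_pos: [0.4706, -0.1507, 0.1856]
tcp_rot: [0.969, 0.246, 0.003, 0.002]
wrist_force: [-0.2, 0.0, -0.1]
gripper_width: 0.501
finger_force: 0.0
```

```bash
python3 -c "
from h import *
c=snap('wrist','w3'); 
to(.515,-.06,.3,-20)
"
```

```text
to (0.515, -0.06, 0.3, -20) d [ 0.5573 -0.3803 -0.7782] roll -0.2305 | cur ang -61.5 [ 0.4693 -0.1502  0.1832] q6 2.33
```

View pics/w3.png

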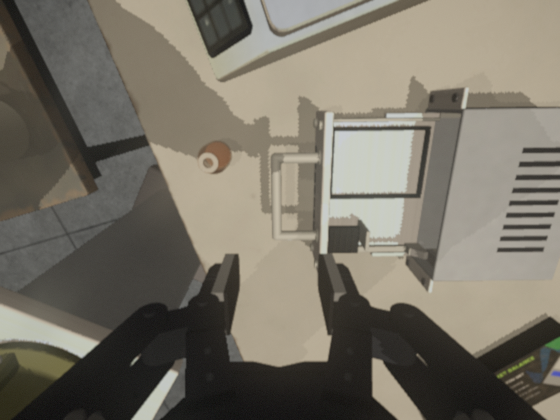

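Wrist view 3: the chassis is out. The nest is the black-ribbed frame at columns 332–430, rows 125–197; the release plate is at (345,237), the fence at (367,237) and the bar at column 278, rows 155–240.

```bash
cat >> h.py <<'E'
def nest(c,u,v,win):
    u0,u1,v0,v1=win; h=cv2.cvtColor(c['pixels'],cv2.COLOR_RGB2GRAY)
    m=np.zeros(h.shape,np.uint8); m[v0:v1,u0:u1]=(h[v0:v1,u0:u1]>90)
    m=cv2.morphologyEx(m,cv2.MORPH_OPEN,np.ones((3,3)))
    _,l=cv2.connectedComponents(m,connectivity=4); q=l==l[v,u]; P=cloud(c)
    vv,uu=np.nonzero(q)
    for zz in (.016,.024):
        r=cv2.minAreaRect(np.array([ray(c,a,b,zz)[:2] for a,b in zip(uu,vv)],np.float32)); print('nest at',zz,np.round(r[0],4),np.round(r[1],4),round(r[2],2))
    print('floor z',np.median(P[q][:,2]),'px',uu.min(),uu.max(),vv.min(),vv.max(),q.sum())
E
python3 - <<'E'
from h import *
c=snap('wrist','w4'); nest(c,380,160,(322,440,115,210)); r=bar(c,270,288,148,248)
h=cv2.cvtColor(c['pixels'],cv2.COLOR_RGB2GRAY); P=cloud(c)
m=np.zeros(h.shape,np.uint8); m[218:262,328:364]=h[218:262,328:364]<60
m=cv2.morphologyEx(m,cv2.MORPH_OPEN,np.ones((3,3))); q=m>0
vv,uu=np.nonzero(q); rr=cv2.minAreaRect(np.array([ray(c,a,b,.036)[:2] for a,b in zip(uu,vv)],np.float32)); print('plate',np.median(P[q][:,2]),rr)
for yaw in (-61.5,-60.8):
  a=np.deg2rad(yaw); ex=np.array([np.cos(a),np.sin(a)]); ey=np.array([-ex[1],ex[0]])
  H=np.array(r[0]); print(yaw,'nest',H+.107*ex+.028*ey,'plate',H+.073*ex-.0535*ey)
to(.515,-.06,.3,-20)
E
```

```text
nest at 0.016 [ 0.544  -0.2384] [0.1   0.135] 28.51
nest at 0.024 [ 0.544  -0.2351] [0.0974 0.1315] 28.51
floor z 0.014543998334072938 px 322 439 115 209 10378
bar n 1003 z [0.0505 0.0525 0.0538]
bar rect [ 0.4689 -0.1538] [0.0897 0.0144] 29.06Traceback (most recent call last):
  File "<stdin>", line 6, in <module>
cv2.error: OpenCV(4.12.0) /io/opencv/modules/imgproc/src/convhull.cpp:143: error: (-215:Assertion failed) total >= 0 && (depth == CV_32F || depth == CV_32S) in function 'convexHull'
```

```bash
sed -i 's/>90)/>130)/' h.py
python3 - <<'E'
from h import *
c=dict(np.load('pics/w4.npz')); h=cv2.cvtColor(c['pixels'],cv2.COLOR_RGB2GRAY); P=cloud(c)
print(h[160,322:442:2]); print(h[115:212:2,380]); print(h[237,326:376:2]); print(h[215:262:2,345])
E
```

```text
[128 125 196 204 204 194 108 196 203 204 203 203 203 203 203 204 203 203
 203 203 203 203 203 203 202 203 203 204 203 203 202 203 203 203 203 203
 202 202 203 203 203 203 203 203 202 167 154 152 152 154 142  71  58  83
 146 123 113 112 113 112]
[118 154 180 202 194 121  69 151 202 203 203 203 202 203 203 202 203 203
 203 203 203 203 203 202 202 203 203 203 203 203 203 203 203 203 202 203
 202 203 191 128  74 114 200 203 202 203 202 203 203]
[202 200 113  68  67  71  70  68  69  68  71  73  73  69  69  71  71  66
  78  80  78 142 178 180 186]
[201 164 150 151 151 118  65  73  73  73  72  70  69  67  67  68  67  64
  62 136 162 161 161 161]
```

Run:
```python
from h import *
c=dict(np.load('pics/w4.npz')); nest(c,380,160,(322,440,115,210))
h=cv2.cvtColor(c['pixels'],cv2.COLOR_RGB2GRAY); P=cloud(c)
m=np.zeros(h.shape,np.uint8); m[218:256,328:368]=h[218:256,328:368]<95
m=cv2.morphologyEx(m,cv2.MORPH_OPEN,np.ones((3,3))); vv,uu=np.nonzero(m)
rr=cv2.minAreaRect(np.array([ray(c,a,b,.036)[:2] for a,b in zip(uu,vv)],np.float32)); print('plate',np.median(P[m>0][:,2]),rr)
H=np.array([.4689,-.1538])
for yaw in (-61.5,-60.9):
  a=np.deg2rad(yaw); ex=np.array([np.cos(a),np.sin(a)]); ey=np.array([-ex[1],ex[0]])
  print(yaw,'nest',H+.107*ex+.028*ey,'plate',H+.073*ex-.0535*ey)
to(.515,-.06,.3,-20)
```

```text
nest at 0.016 [ 0.5435 -0.232 ] [0.0682 0.0928] 29.05
nest at 0.024 [ 0.5435 -0.2289] [0.0664 0.0904] 29.05
floor z 0.014410642768178689 px 333 426 129 193 5648
plate 0.03450488470399676 ((0.46046629548072815, -0.24287289381027222), (0.035066135227680206, 0.03968920186161995), 31.77260398864746)
-61.5 nest [ 0.54456287 -0.23447299] plate [ 0.45671587 -0.24348164]
-60.9 nest [ 0.54540351 -0.23367624] plate [ 0.45765567 -0.24360432]
to (0.515, -0.06, 0.3, -20) d [ 0.5619 -0.3755 -0.7905] roll -0.2305 | cur ang -61.5 [ 0.468  -0.1498  0.1814] q6 2.33
```

Emit:
arm_command(series=[0.6, -0.4, -0.75, -0.15, 0.6, -0.4, -0.75, -0.15, 0.6, -0.4, -0.75, -0.24, 0.6, -0.4, -0.75, -0.24, 0.6, -0.4, -0.75, -0.24])

```text
time: 8.75
tool_pos: [0.5187, -0.0526, 0.2931]
tcp_rot: [0.809, 0.588, -0.0, -0.0]
wrist_force: [-0.3, 0.1, -0.0]
gripper_width: 0.499
finger_force: 0.0
```

```bash
python3 -c "
from h import *
to(.505,.09,.28,10); to(.48,.24,.28,40)
"
```

```text
to (0.505, 0.09, 0.28, 10) d [ 0.8755 -0.3813  0.0873] roll -0.1557 | cur ang -18.0 [ 0.5187 -0.0526  0.2931] q6 1.78
to (0.48, 0.24, 0.28, 40) d [ 1.7748 -0.8492  0.0874] roll -0.3224 | cur ang -18.0 [ 0.5187 -0.0526  0.2931] q6 1.78
```

Emit:
arm_command(series=[0.95, -0.45, 0.05, -0.18, 0.95, -0.45, 0.05, -0.18, 0.95, -0.45, 0.05, -0.18, 0.95, -0.45, 0.05, -0.18, 0.95, -0.45, 0.05, -0.18], gripper=1)

```text
time: 9.25
tool_pos: [0.4979, 0.1043, 0.2839]
tcp_rot: [0.615, 0.789, -0.001, -0.001]
wrist_force: [0.6, 0.5, 0.1]
gripper_width: 1.003
finger_force: 0.0
```

```bash
python3 -c "
from h import *
to(.42,.33,.25,46); to(.48,.24,.28,40)
"
```

```text
to (0.42, 0.33, 0.25, 46) d [ 1.5861 -0.1364  0.2264] roll -0.1772 | cur ang 14.1 [0.4979 0.1043 0.2839] q6 1.53
to (0.48, 0.24, 0.28, 40) d [0.9068 0.1046 0.0255] roll -0.1439 | cur ang 14.1 [0.4979 0.1043 0.2839] q6 1.53
```

Emit:
arm_command(series=[0.95, 0, 0.05, -0.18, 0.95, 0, 0.05, -0.18, 0.95, 0, 0.05, -0.18, 0.95, 0, 0.05, -0.18, 0.95, 0, 0.05, -0.18])

```text
time: 9.75
tool_pos: [0.4646, 0.2408, 0.2771]
tcp_rot: [0.373, 0.928, -0.001, -0.001]
wrist_force: [0.7, -0.4, -0.3]
gripper_width: 1.0
finger_force: 0.0
```

```bash
python3 -c "
from h import *
to(.41,.34,.22,46)
"
```

```text
to (0.41, 0.34, 0.22, 46) d [0.7202 0.2267 0.3804] roll 0.0011 | cur ang 46.2 [0.4646 0.2408 0.2771] q6 1.24
```

Emit:
arm_command(series=[0.72, 0.23, 0.35, 0, 0.72, 0.23, 0.35, 0, 0.72, 0.23, 0.35, 0, 0.72, 0.23, 0.35, 0, 0.72, 0.23, 0.35, 0, 0.72, 0.23, 0.35, 0])

```text
time: 10.35
tool_pos: [0.4118, 0.3393, 0.2264]
tcp_rot: [0.374, 0.927, -0.0, 0.0]
wrist_force: [-0.1, 0.3, -0.2]
gripper_width: 0.999
finger_force: 0.0
```

```bash
python3 -c "
from h import *
c=snap('wrist','w5'); P=cloud(c); z=P[:,:,2]
m=((abs(P[:,:,0]-.44)<.05)&(abs(P[:,:,1]-.314)<.05)&(z>.02)&(z<.045)); v,u=np.nonzero(m); u0,v0=int(np.median(u)),int(np.median(v)); print(u0,v0)
box(c,u0,v0); to(.44,.315,.01,46)
"
```

```text
281 207
top z 0.0314 rect(ray) [0.4399 0.3146] [0.0601 0.0874] 46.05 rect(cloud) ((0.439985990524292, 0.3143792152404785), (0.06022123247385025, 0.0883239209651947), 45.485809326171875) n 3305
to (0.44, 0.315, 0.01, 46) d [-0.2474  0.0115  1.4441] roll 0.0004 | cur ang 46.1 [0.4119 0.3395 0.2266] q6 1.46
```

Emit:
arm_command(series=[-0.25, 0.01, 0.3, 0, -0.25, 0.01, 0.6, 0, -0.25, 0.01, 0.9, 0, -0.25, 0.01, 0.95, 0, -0.25, 0.01, 0.95, 0])

```text
time: 10.9
tool_pos: [0.4385, 0.3145, 0.0832]
tcp_rot: [0.373, 0.928, -0.001, -0.001]
wrist_force: [0.5, 0.7, 1.0]
gripper_width: 1.002
finger_force: 0.0
```

```bash
python3 -c "
from h import *
to(.4403,.3142,.009,46)
"
```

```text
to (0.4403, 0.3142, 0.009, 46) d [-0.0102  0.0081  0.4944] roll 0.001 | cur ang 46.2 [0.4385 0.3145 0.0832] q6 1.39
```

Emit:
arm_command(series=[-0.01, 0.01, 0.2, 0, -0.01, 0.01, 0.35, 0, -0.01, 0.01, 0.45, 0, -0.01, 0.01, 0.49, 0, -0.01, 0.01, 0.49, 0, -0.01, 0.01, 0.49, 0])

```text
time: 11.5
tool_pos: [0.4424, 0.3169, 0.012]
tcp_rot: [0.372, 0.928, 0.001, 0.001]
wrist_force: [-0.1, 0.1, 0.5]
gripper_width: 1.002
finger_force: 0.0
```

Emit:
arm_command(series=[0, 0, 0, 0, 0, 0, 0, 0, 0, 0, 0, 0, 0, 0, 0, 0, 0, 0, 0, 0, 0, 0, 0, 0], gripper=0)

```text
time: 12.1
tool_pos: [0.4418, 0.3165, 0.0114]
tcp_rot: [0.372, 0.928, 0.001, 0.001]
wrist_force: [-0.8, 0.1, 6.6]
gripper_width: 0.662
finger_force: 64.8
```

Emit:
arm_command(series=[0, 0, -0.1, 0, 0, 0, -0.4, 0, 0, 0, -0.7, 0, 0, 0, -1, 0, 0, 0, -1, 0, 0, 0, -1, 0])

```text
time: 12.7
tool_pos: [0.4416, 0.3163, 0.1612]
tcp_rot: [0.372, 0.928, 0.001, 0.001]
wrist_force: [0.2, -0.4, -2.0]
gripper_width: 0.663
finger_force: 65.0
```

```bash
python3 -c "
from h import *
to(.50,.2,.27,29)
"
```

```text
to (0.5, 0.2, 0.27, 29) d [-0.8176 -0.2899 -0.7255] roll 0.0961 | cur ang 46.3 [0.4416 0.3163 0.1612] q6 1.38
```

Emit:
arm_command(series=[-0.9, -0.35, -0.75, 0.095, -0.9, -0.35, -0.75, 0.095, -0.9, -0.35, -0.75, 0.095, -0.9, -0.35, -0.75, 0.095, -0.9, -0.35, -0.75, 0.095, -0.9, -0.35, -0.75, 0.095])

```text
time: 13.3
tool_pos: [0.5017, 0.1841, 0.2708]
tcp_rot: [0.507, 0.862, -0.001, -0.001]
wrist_force: [-0.2, -0.5, -1.8]
gripper_width: 0.667
finger_force: 65.1
```

```bash
python3 -c "
from h import *
to(.53,.05,.25,29);to(.545,-.08,.25,29)
"
```

```text
to (0.53, 0.05, 0.25, 29) d [-0.8732 -0.2696  0.1382] roll 0.0006 | cur ang 29.1 [0.5017 0.1841 0.2708] q6 1.41
to (0.545, -0.08, 0.25, 29) d [-1.6791 -0.6038  0.1383] roll 0.0006 | cur ang 29.1 [0.5017 0.1841 0.2708] q6 1.41
```

Emit:
arm_command(series=[-1, -0.36, 0.08, 0, -1, -0.36, 0.08, 0, -1, -0.36, 0.08, 0, -1, -0.36, 0.08, 0, -1, -0.36, 0.08, 0])

```text
time: 13.8
tool_pos: [0.527, 0.0269, 0.2582]
tcp_rot: [0.507, 0.862, -0.001, -0.002]
wrist_force: [0.1, -0.1, -1.4]
gripper_width: 0.666
finger_force: 64.9
```

```bash
python3 -c "
from h import *
to(.544,-.233,.2,29); to(.51,-.17,.2,29)
"
```

```text
to (0.544, -0.233, 0.2, 29) d [-1.5699 -0.7422  0.3871] roll 0.0005 | cur ang 29.1 [0.527  0.0269 0.2582] q6 1.11
to (0.51, -0.17, 0.2, 29) d [-1.0927 -0.7361  0.3881] roll 0.0005 | cur ang 29.1 [0.527  0.0269 0.2582] q6 1.11
```

Emit:
arm_command(series=[-1, -0.74, 0.35, 0, -1, -0.74, 0.35, 0, -1, -0.74, 0.35, 0, -1, -0.74, 0.35, 0, -1, -0.74, 0.35, 0, -1, -0.74, 0.35, 0])

```text
time: 14.4
tool_pos: [0.5041, -0.1562, 0.2069]
tcp_rot: [0.506, 0.863, 0.0, -0.001]
wrist_force: [0.7, -0.2, -1.6]
gripper_width: 0.666
finger_force: 65.0
```

```bash
python3 -c "
from h import *
c=snap('wrist','w6'); to(.544,-.233,.12,29)
"
```

```text
to (0.544, -0.233, 0.12, 29) d [-0.5788 -0.0226  0.582 ] roll 0.0016 | cur ang 29.3 [ 0.5046 -0.1557  0.2075] q6 0.76
```

View pics/w6.png

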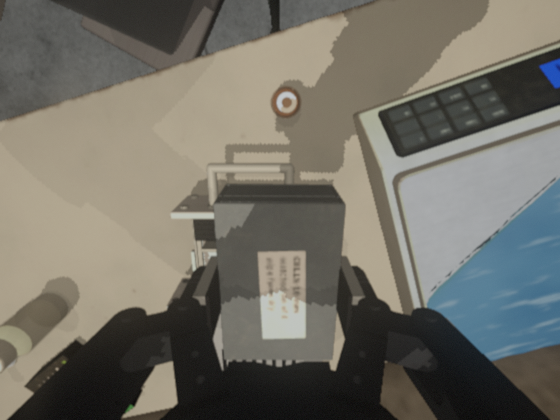

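Wrist view 6: the box is held straight, top face at columns 215–343, rows 200–360. It hides the nest; the handle bar is at row 168, columns 210–290.

Run:
```python
from h import *
c=dict(np.load('pics/w6.npz')); P=cloud(c); z=P[:,:,2]
print('z box',z[230,280],z[340,240],z[210,330],z[340,320])
q=box(c,240,260,float(z[230,240]))
v,u=np.nonzero(q); print(u.min(),u.max(),v.min(),v.max())
r=bar(c,205,300,160,178)
# old: rotation-invariant expectation; tcp
print(bot.get_obs()['tool_pos'])
```

```text
z box 0.2282763927897823 0.22737429061341174 0.2264614471016011 0.2272009861698949
top z 0.2270 rect(ray) [ 0.503  -0.1566] [0.0871 0.0893] 29.23 rect(cloud) ((0.5039424300193787, -0.1577146351337433), (0.08402002602815628, 0.08908747136592865), 28.910978317260742) n 20359
187 369 198 359
bar n 964 z [0.0502 0.0525 0.0539]
bar rect [ 0.4681 -0.1541] [0.089  0.0146] 29.23
[ 0.50457752 -0.15573897  0.20745806]
```

```bash
python3 -c "
from h import *
to(.5438,-.232,.1,29)
"
```

```text
to (0.5438, -0.232, 0.1, 29) d [-0.5726 -0.0205  0.7154] roll 0.0016 | cur ang 29.3 [ 0.5046 -0.1557  0.2075] q6 0.76
```

Emit:
arm_command(series=[-0.57, -0.02, 0.2, 0, -0.57, -0.02, 0.5, 0, -0.57, -0.02, 0.72, 0, -0.57, -0.02, 0.72, 0, -0.57, -0.02, 0.72, 0])

```text
time: 14.95
tool_pos: [0.5433, -0.2314, 0.0995]
tcp_rot: [0.505, 0.863, 0.0, -0.002]
wrist_force: [0.5, 0.1, -0.8]
gripper_width: 0.661
finger_force: 65.1
```

```bash
python3 -c "
from h import *
to(.5438,-.232,.05,29)
"
```

```text
to (0.5438, -0.232, 0.05, 29) d [-0.006   0.0012  0.3301] roll 0.0019 | cur ang 29.3 [ 0.5433 -0.2314  0.0995] q6 0.66
```

Emit:
arm_command(series=[0, 0, 0.1, 0, 0, 0, 0.2, 0, 0, 0, 0.3, 0, 0, 0, 0.36, 0, 0, 0, 0.36, 0, 0, 0, 0.36, 0])

```text
time: 15.55
tool_pos: [0.5447, -0.2336, 0.0477]
tcp_rot: [0.506, 0.863, 0.0, 0.001]
wrist_force: [0.1, -0.4, -1.0]
gripper_width: 0.662
finger_force: 65.3
```

Run:
```python
from h import *
c=snap('wrist','w7'); o=bot.get_obs(); print(o['tool_pos'],o['wrist_force'])
P=cloud(c); z=P[:,:,2]; M=R.from_quat(o['tcp_rot']).as_matrix()
# coordinates in tool-like frame: a along ex from tcp, b along ey
ex=-M[:2,0]; ey=M[:2,1]; A=(P[:,:,:2]-o['tool_pos'][:2])@ex; B=(P[:,:,:2]-o['tool_pos'][:2])@ey
for lo in np.arange(-.130,.0,.004):
    s=(A>=lo)&(A<lo+.004)&(abs(B+.028)<.012)&(z>.01)
    if s.sum()>5: print('%.3f n%d z %.4f %.4f'%(lo,s.sum(),*np.percentile(z[s],[10,90])))
m=(A>-.125)&(A<-.09)&(B>-.085)&(B<.03)&(z>.035)&(z<.065)
v,u=np.nonzero(m); print(u.min(),u.max(),v.min(),v.max());
```

```text
[ 0.54479309 -0.23376068  0.04768563] [-0.30903898 -0.34454175 -1.1002111 ]
-0.118 n17 z 0.0491 0.0500
-0.114 n556 z 0.0513 0.0538
-0.110 n682 z 0.0521 0.0542
-0.106 n358 z 0.0487 0.0526
-0.070 n823 z 0.0214 0.0660
-0.066 n568 z 0.0657 0.0674
-0.062 n290 z 0.0655 0.0671
-0.054 n79 z 0.0216 0.0232
-0.050 n180 z 0.0139 0.0225
-0.046 n891 z 0.0144 0.0669
-0.042 n514 z 0.0141 0.0683
-0.038 n308 z 0.0222 0.0685
-0.034 n264 z 0.0668 0.0685
-0.030 n243 z 0.0671 0.0685
-0.026 n234 z 0.0671 0.0686
-0.022 n588 z 0.0675 0.1430
-0.018 n3557 z 0.1153 0.1366
-0.014 n1687 z 0.0677 0.1079
-0.010 n870 z 0.0664 0.1344
-0.006 n404 z 0.0673 0.0882
-0.002 n326 z 0.0672 0.0878
105 321 25 88
```

View pics/w7.png

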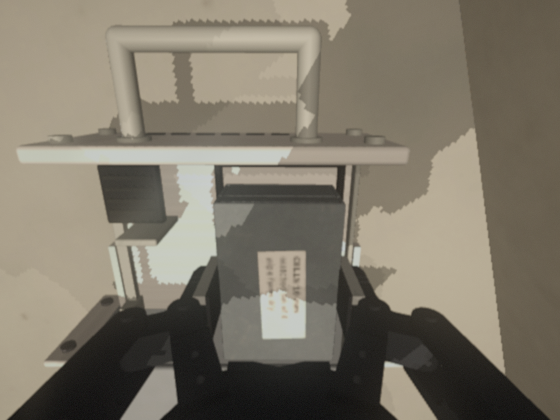

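Wrist view 7: the bar is at rows 27–50, the panel at row 155, the nest's side ribs at columns 219 and 341 and the box's front edge at row 200. It looks centred sideways but a few mm too far in. Computing both offsets.

Run:
```python
from h import *
c=dict(np.load('pics/w7.npz')); o=bot.get_obs(); h=cv2.cvtColor(c['pixels'],cv2.COLOR_RGB2GRAY)
M=R.from_quat(o['tcp_rot']).as_matrix(); ex=-M[:2,0]; ey=M[:2,1]; T=o['tool_pos'][:2]
def ab(u,v,z): p=ray(c,u,v,z)[:2]-T; return (p@ex).round(4),(p@ey).round(4)
print('r172',h[172,205:232],h[172,325:352]); print('col250',h[150:205,250])
for u in (216,222,337,345): print('rib',u,ab(u,172,.024))
P=cloud(c); z=P[:,:,2]
A=(P[:,:,:2]-T)@ex; B=(P[:,:,:2]-T)@ey
s=(abs(z-.067)<.006)&(A>-.06)&(A<-.02); s[:,:]&=True; v,u=np.nonzero(s&(h<110)); print('box B',np.percentile(B[s],[1,99]),'A min',np.percentile(A[s],.5))
s=(abs(z-.067)<.005)&(A<-.055)&(A>-.08); print('panel A',np.percentile(A[s],[2,98]))
s=(z>.045)&(z<.06)&(A<-.09)&(A>-.13)&(B>-.055)&(B<0); print('bar A',np.percentile(A[s],[2,98]),'bar B'); s=(z>.045)&(z<.06)&(A<-.106)&(A>-.13); print(np.percentile(B[s],[.5,99.5]))
```

```text
r172 [200 200 200 200 200 199 190 170 146 110  79  72  75  75  71  66  69 105
 146 155 153 154 154 153 152 152 161] [151 153 153 153 153 154 153 152 153 153 153 139  83  45  45  46  50  49
  49  61 107 147 154 153 153 146 113]
col250 [199 201 201 201 202 202 202 202 202 201 202 201 199 191 157  93  81 126
 150 153 152 152 152 153 160 166 169 168 168 168 166 165 164 144 106  78
  67  67  67  68  67  66  66  65  70  77  78  69  65  67  67  74  84 102
 124]
rib 216 (np.float64(-0.0467), np.float64(-0.0363))
rib 222 (np.float64(-0.0467), np.float64(-0.0329))
rib 337 (np.float64(-0.0467), np.float64(0.0326))
rib 345 (np.float64(-0.0467), np.float64(0.0371))
box B [-0.06631962  0.12832048] A min -0.059964718765240704
panel A [-0.07527074 -0.05932113]
bar A [-0.11386365 -0.1043736 ] bar B
[-0.07055275  0.09991326]
```

Emit:
arm_command(series=[0.02, 0, 0, 0, 0.02, 0, 0, 0, 0.02, 0, 0.03, 0, 0.02, 0, 0.06, 0, 0.02, 0, 0.08, 0, 0.02, 0, 0.1, 0, 0.02, 0, 0.115, 0, 0.02, 0, 0.125, 0, 0.02, 0, 0.125, 0])

```text
time: 16.5
tool_pos: [0.542, -0.2313, 0.0279]
tcp_rot: [0.506, 0.862, -0.0, -0.0]
wrist_force: [-2.9, 0.2, 4.9]
gripper_width: 0.664
finger_force: 65.9
```

Emit:
arm_command(series=[0, 0, -0.01, 0, 0, 0, -0.01, 0, 0, 0, -0.01, 0, 0, 0, -0.01, 0], gripper=0.88)

```text
time: 16.9
tool_pos: [0.5423, -0.2313, 0.0288]
tcp_rot: [0.506, 0.862, -0.0, 0.0]
wrist_force: [-0.2, 0.2, 0.0]
gripper_width: 0.885
finger_force: 0.0
```

Emit:
arm_command(series=[0, 0, -0.1, 0, 0, 0, -0.3, 0, 0.2, 0, -0.6, 0, 0.5, 0, -0.9, 0, 0.5, 0, -1, 0, 0.5, 0, -1, 0])

```text
time: 17.5
tool_pos: [0.5073, -0.1651, 0.1832]
tcp_rot: [0.505, 0.863, 0.001, 0.003]
wrist_force: [0.8, -0.5, -0.5]
gripper_width: 0.879
finger_force: 0.0
```

Run:
```python
from h import *
c=snap('wrist','w8'); o=bot.get_obs(); print(o['tool_pos'])
P=cloud(c); z=P[:,:,2]
m=(abs(P[:,:,0]-.542)<.03)&(abs(P[:,:,1]+.231)<.03)&(abs(z-.048)<.01); v,u=np.nonzero(m); print(np.median(u),np.median(v),m.sum())
box(c,int(np.median(u)),int(np.median(v)),.048)
```

```text
[ 0.506923   -0.16562599  0.18109672]
276.0 259.0 2580
top z 0.0479 rect(ray) [ 0.5399 -0.2309] [0.0597 0.0899] 28.64 rect(cloud) ((0.5406020283699036, -0.23240116238594055), (0.0600680448114872, 0.0886763408780098), 28.530107498168945) n 4113
```

View pics/w8.png

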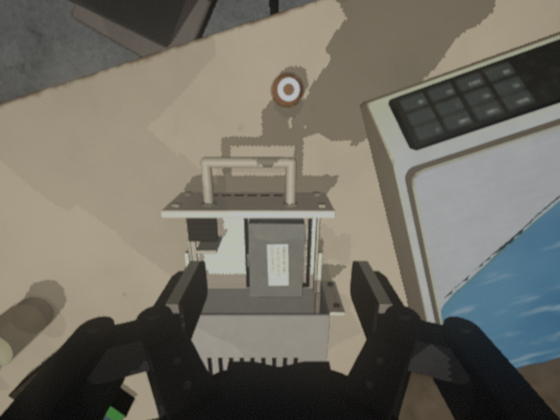

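Wrist view 8: the box sits flat in the nest at (277,258), with the ribs visible around it. The release plate is at (203,230) and the fence just behind it.

```bash
python3 -c "
from h import *
to(.457,-.243,.1,29)
"
```

```text
to (0.457, -0.243, 0.1, 29) d [-0.2855 -0.5441  0.5399] roll 0.0014 | cur ang 29.3 [ 0.5069 -0.1656  0.1811] q6 0.74
```

Emit:
arm_command(series=[-0.29, -0.54, 0, 0, -0.29, -0.54, 0.2, 0, -0.29, -0.54, 0.5, 0, -0.29, -0.54, 0.54, 0, -0.29, -0.54, 0.54, 0], gripper=0)

```text
time: 18.05
tool_pos: [0.4544, -0.2425, 0.096]
tcp_rot: [0.506, 0.862, -0.0, -0.002]
wrist_force: [0.2, 0.2, -0.2]
gripper_width: 0.017
finger_force: 0.0
```

Run:
```python
from h import *
c=snap('wrist','w9'); to(.456,-.241,.045,29)
o=bot.get_obs(); T=o['tool_pos'][:2]; M=R.from_quat(o['tcp_rot']).as_matrix(); ex=-M[:2,0]; ey=M[:2,1]
P=cloud(c); z=P[:,:,2]; A=(P[:,:,:2]-T)@ex; B=(P[:,:,:2]-T)@ey
s=(abs(z-.067)<.006)&(A<-.02)&(A>-.05)&(abs(B)<.04); print('panel A',np.percentile(A[s],[2,98]),s.sum())
s=(abs(z-.034)<.004)&(A<.02)&(A>-.04)&(abs(B)<.03); print('plate A',np.percentile(A[s],[2,98]),'B',np.percentile(B[s],[2,98]),s.sum())
s=(abs(z-.052)<.004)&(A<-.055)&(A>-.1)&(B>-.02)&(B<.12); print('bar A',np.percentile(A[s],[2,98]),'B',np.percentile(B[s],[1,99]))
cv2.imwrite('pics/w9c.png',c['pixels'][:,:,::-1])
```

```text
to (0.456, -0.241, 0.045, 29) d [0.0105 0.0065 0.351 ] roll 0.0012 | cur ang 29.2 [ 0.456  -0.2429  0.0976] q6 0.57
panel A [-0.03233755 -0.0250809 ] 1516
plate A [-0.03234048  0.01810616] B [-0.01728765  0.01961841] 1871
bar A [-0.07872426 -0.05618037] B [0.00948617 0.09708647]
```

View pics/w9.png

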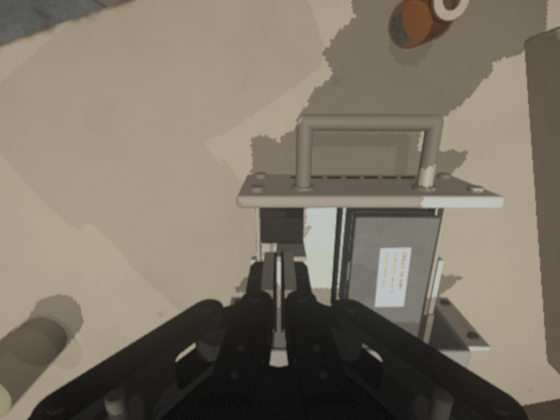

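Wrist view 9: the shut fingers are centred over the black plate (282,225), between the panel and the fence. Measured offset is about 2 mm along x and 0 mm sideways. Pressing now.

Emit:
arm_command(series=[0.01, 0, 0.15, 0, 0.01, 0, 0.3, 0, 0.01, 0, 0.37, 0, 0.01, 0, 0.39, 0, 0.01, 0, 0.41, 0, 0.01, 0, 0.43, 0, 0.01, 0, 0.455, 0, 0.01, 0, 0.455, 0, 0.01, 0, 0.455, 0])

```text
time: 19.0
tool_pos: [0.4565, -0.2423, 0.0303]
tcp_rot: [0.506, 0.862, 0.0, 0.001]
wrist_force: [2.3, 0.3, 5.2]
gripper_width: 0.002
finger_force: 2.4
```

Emit:
arm_command(series=[0, 0, 0.012, 0, -0.02, 0, 0.012, 0, -0.04, 0, 0.012, 0, -0.06, 0, 0.012, 0, -0.08, 0, 0.012, 0, -0.1, 0, 0.012, 0, -0.12, 0, 0.012, 0, -0.14, 0, 0.012, 0, -0.16, 0, 0.012, 0, -0.18, 0, 0.012, 0, -0.18, 0, 0.012, 0])

```text
time: 20.1
tool_pos: [0.4697, -0.2661, 0.0288]
tcp_rot: [0.506, 0.862, 0.0, 0.001]
wrist_force: [0.9, 1.2, 8.1]
gripper_width: 0.001
finger_force: 4.0
```

Emit:
arm_command(series=[-0.02, 0, 0, 0, -0.04, 0, 0, 0, -0.06, 0, 0, 0, -0.08, 0, 0, 0, -0.1, 0, 0, 0, -0.12, 0, 0, 0, -0.12, 0, 0, 0])

```text
time: 20.8
tool_pos: [0.4784, -0.2819, 0.0288]
tcp_rot: [0.506, 0.862, 0.0, 0.001]
wrist_force: [1.5, 1.0, 7.5]
gripper_width: 0.002
finger_force: 4.0
```

Run:
```python
from h import *
c=snap('wrist','w10'); 
o=bot.get_obs(); T=o['tool_pos'][:2]; M=R.from_quat(o['tcp_rot']).as_matrix(); ex=-M[:2,0]; ey=M[:2,1]
P=cloud(c); z=P[:,:,2]; A=(P[:,:,:2]-T)@ex; B=(P[:,:,:2]-T)@ey
s=(abs(z-.067)<.006)&(A<-.015)&(A>-.05)&(B>-.04)&(B<.1); print('panel A',np.percentile(A[s],[2,98]),s.sum(),'world back',T+np.percentile(A[s],98)*ex)
print(o['tool_pos'],(T-[.4681,-.1509])@ex)
```

```text
panel A [-0.03216078 -0.02445769] 7184 world back [ 0.46652511 -0.26050847]
[ 0.47845107 -0.2818614   0.02881933] 0.11938400996277633
```

Emit:
arm_command(series=[0, 0, -0.1, 0, 0, 0, -0.3, 0, 0, 0, -0.6, 0, 0, 0, -0.6, 0])

```text
time: 21.25
tool_pos: [0.4802, -0.2832, 0.1231]
tcp_rot: [0.506, 0.862, -0.0, 0.004]
wrist_force: [0.5, -0.1, 0.3]
gripper_width: -0.002
finger_force: 0.0
```

Run:
```python
from h import *
to(.4744,-.1622,.12,29)
```

```text
to (0.4744, -0.1622, 0.12, 29) d [0.7233 0.3597 0.0166] roll 0.001 | cur ang 29.2 [ 0.4802 -0.2832  0.1231] q6 0.53
```

Emit:
arm_command(series=[0.72, 0.36, 0, 0, 0.72, 0.36, 0, 0, 0.72, 0.36, 0, 0, 0.72, 0.36, 0, 0])

```text
time: 21.65
tool_pos: [0.4704, -0.158, 0.117]
tcp_rot: [0.505, 0.863, -0.0, -0.001]
wrist_force: [0.1, -1.8, 0.7]
gripper_width: -0.003
finger_force: 0.0
```

Run:
```python
from h import *
c=snap('top','top2'); t=snap('wrist','w11')
o=bot.get_obs(); T=o['tool_pos'][:2]; print(o['tool_pos']); M=R.from_quat(o['tcp_rot']).as_matrix(); ex=-M[:2,0]; ey=M[:2,1]
for n,k in (('top',c),('wrist',t)):
    P=cloud(k); z=P[:,:,2]; A=(P[:,:,:2]-T)@ex; B=(P[:,:,:2]-T)@ey
    s=(z>.045)&(z<.06)&(abs(B)<.05)&(abs(A)<.06); print(n,'bar-ish A',np.percentile(A[s],[2,25,50,75,98]) if s.any() else None,s.sum())
    s=(abs(z-.067)<.006)&(A>.02)&(A<.12)&(B>-.09)&(B<.09); print('panel/case A hist',np.histogram(A[s],np.arange(.02,.121,.01))[0])
```

```text
[ 0.47152952 -0.16061694  0.11740443]
top bar-ish A [0.03982133 0.03982133 0.03982133 0.03982133 0.03982133] 1
panel/case A hist [0 0 0 0 0 1 2 0 0 0]
wrist bar-ish A [0.02947654 0.03121195 0.0350159  0.04588456 0.05886023] 1478
panel/case A hist [0 0 0 0 0 0 0 0 0 0]
```

Emit:
arm_command(series=[0, 0, 0.2, 0, 0, 0, 0.4, 0, 0, 0, 0.55, 0, 0, 0, 0.55, 0])

```text
time: 22.15
tool_pos: [0.469, -0.161, 0.0322]
tcp_rot: [0.507, 0.862, -0.001, -0.003]
wrist_force: [0.8, 0.5, -0.6]
gripper_width: 0.0
finger_force: 0.0
```

Emit:
arm_command(series=[-0.05, 0, 0, 0, -0.08, 0, 0, 0, -0.11, 0, 0, 0, -0.14, 0, 0, 0, -0.17, 0, 0, 0, -0.2, 0, 0, 0, -0.23, 0, 0, 0, -0.26, 0, 0, 0, -0.3, 0, 0, 0, -0.34, 0, 0, 0, -0.38, 0, 0, 0, -0.42, 0, 0, 0])

```text
time: 23.35
tool_pos: [0.5027, -0.2161, 0.0352]
tcp_rot: [0.506, 0.862, -0.0, -0.0]
wrist_force: [-1.1, 1.1, 1.8]
gripper_width: 0.001
finger_force: 0.9
```

Emit:
arm_command(series=[-0.02, 0, 0, 0, -0.04, 0, 0, 0, -0.06, 0, 0, 0, -0.08, 0, 0, 0, -0.09, 0, 0, 0, -0.1, 0, 0, 0, -0.11, 0, 0, 0, -0.12, 0, 0, 0])

```text
time: 24.15
tool_pos: [0.5108, -0.2307, 0.0351]
tcp_rot: [0.506, 0.863, 0.0, -0.001]
wrist_force: [-2.6, 6.0, 4.2]
gripper_width: 0.003
finger_force: 3.2
```

Emit:
arm_command(series=[-0.02, 0, 0, 0, -0.04, 0, 0, 0, -0.05, 0, 0, 0, -0.05, 0, 0, 0, -0.05, 0, 0, 0])

```text
time: 24.65
tool_pos: [0.5109, -0.2309, 0.035]
tcp_rot: [0.505, 0.863, 0.004, -0.006]
wrist_force: [-11.8, 22.7, 19.9]
gripper_width: -0.001
finger_force: 12.9
```

Emit:
arm_command(series=[0.1, 0, 0, 0, 0.25, 0, 0, 0, 0.4, 0, -0.1, 0, 0.4, 0, -0.4, 0, 0.4, 0, -0.7, 0, 0.4, 0, -1, 0, 0.4, 0, -1, 0])

```text
time: 25.35
tool_pos: [0.4899, -0.1874, 0.192]
tcp_rot: [0.506, 0.862, 0.0, 0.006]
wrist_force: [-0.0, -0.9, -0.3]
gripper_width: 0.003
finger_force: 0.0
```

Run:
```python
from h import *
t=snap('wrist','w12'); o=bot.get_obs(); print(o['tool_pos'],o['wrist_force'])
a=np.deg2rad(-61); ex=np.array([np.cos(a),np.sin(a)]); ey=np.array([-ex[1],ex[0]]); H=np.array([.4681,-.1509])
P=cloud(t); z=P[:,:,2]; A=(P[:,:,:2]-H)@ex; B=(P[:,:,:2]-H)@ey
s=(z>.045)&(z<.06)&(abs(B)<.035)&(A>.08)&(A<.13); print('bar A',np.percentile(A[s],[2,50,98]),s.sum())
for lo in np.arange(.09,.25,.004):
    s=(A>=lo)&(A<lo+.004)&(abs(B)<.03)&(z>.01)&(z<.1)
    if s.sum()>5: print('%.3f n%d z %.4f %.4f'%(lo,s.sum(),*np.percentile(z[s],[10,90])))
```

```text
[ 0.48839969 -0.18684922  0.18896579] [ 0.21270338 -0.022749    0.82812643]
bar A [0.10191754 0.10481213 0.11883875] 630
0.098 n21 z 0.0477 0.0501
0.102 n311 z 0.0483 0.0534
0.106 n163 z 0.0524 0.0537
0.110 n22 z 0.0514 0.0524
0.198 n12 z 0.0700 0.0712
0.202 n23 z 0.0696 0.0709
0.206 n21 z 0.0698 0.0709
0.210 n27 z 0.0698 0.0711
0.214 n30 z 0.0695 0.0717
0.218 n27 z 0.0699 0.0714
0.222 n25 z 0.0699 0.0713
0.226 n29 z 0.0697 0.0713
0.230 n34 z 0.0701 0.0716
0.234 n28 z 0.0695 0.0712
0.238 n36 z 0.0699 0.0712
0.242 n36 z 0.0696 0.0712
0.246 n26 z 0.0697 0.0711
```

Emit:
arm_command(series=[0.5, 0, -0.4, 0, 0.5, 0, -0.4, 0, 0.5, 0, -0.4, 0, 0.5, 0, -0.4, 0, 0.5, 0, -0.4, 0, 0.5, 0, -0.4, 0])

```text
time: 26.0
tool_pos: [0.4487, -0.1205, 0.2438]
tcp_rot: [0.506, 0.862, -0.0, -0.001]
wrist_force: [-0.1, 0.7, 0.1]
gripper_width: 0.002
finger_force: 0.0
```

Run:
```python
from h import *
a=np.deg2rad(-61); ex=np.array([np.cos(a),np.sin(a)]); ey=np.array([-ex[1],ex[0]]); H=np.array([.4681,-.1509])
for n in ('top','wrist'):
    t=snap(n,n+'13')
    P=cloud(t); z=P[:,:,2]; A=(P[:,:,:2]-H)@ex; B=(P[:,:,:2]-H)@ey; print(n,bot.get_obs()['tool_pos'])
    for lo in np.arange(.092,.20,.004):
        s=(A>=lo)&(A<lo+.004)&(B>-.07)&(B<.07)&(z>.01)&(z<.1)
        if s.sum()>3: print('%.3f n%d z %.4f %.4f'%(lo,s.sum(),*np.percentile(z[s],[10,90])))
```

```text
top [ 0.44874248 -0.12049619  0.24387176]
0.152 n9 z 0.0351 0.0723
0.156 n4 z 0.0676 0.0734
0.160 n9 z 0.0680 0.0770
0.164 n9 z 0.0710 0.0763
0.168 n9 z 0.0721 0.0751
0.172 n12 z 0.0660 0.0787
0.176 n10 z 0.0699 0.0758
0.180 n13 z 0.0690 0.0752
0.184 n13 z 0.0704 0.0760
0.188 n16 z 0.0685 0.0761
0.192 n17 z 0.0687 0.0759
0.196 n19 z 0.0693 0.0757
0.200 n22 z 0.0687 0.0773
wrist [ 0.44882461 -0.12048381  0.2441037 ]
0.100 n21 z 0.0481 0.0530
0.104 n25 z 0.0496 0.0538
0.108 n13 z 0.0511 0.0538
0.112 n12 z 0.0514 0.0537
0.116 n9 z 0.0503 0.0529
0.144 n39 z 0.0129 0.0293
0.148 n218 z 0.0135 0.0324
0.164 n14 z 0.0699 0.0716
0.168 n16 z 0.0697 0.0713
0.172 n22 z 0.0694 0.0710
0.176 n19 z 0.0695 0.0707
0.180 n23 z 0.0695 0.0708
0.184 n24 z 0.0693 0.0709
0.188 n23 z 0.0692 0.0712
0.192 n23 z 0.0692 0.0708
0.196 n23 z 0.0695 0.0706
0.200 n25 z 0.0699 0.0711
```

```bash
python3 -c "
from h import *
print(bot.finish_job())"
```

```text
the job is handed in; nothing more can be done
None
```

I pulled the chassis out to its lock, laid the cell box flat in the nest, pressed the release and slid the chassis back in to its stop, then handed the job in at about 26 s. The hand-in returned no verdict; camera measurements put the handle within about 1 mm of fully home, but I couldn't see the box or release plate once they were inside the case.

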